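Feed the cheese to the slicer's thickness stop with the push stick

TASK

Get the cheese ready for its first slice without handling it or lowering the wire: take the push stick by its raised grip, press the cheese square against the slicer's fence with the stick's forked end and, keeping it lightly pressed to the fence, feed it slowly past the side guide until it rests gently against the thickness stop. The stop is held by friction alone: press the cheese on it so that it touches, but do not shift its setting, and do not dent the cheese or bang the slicer. Then lay the stick flat on the worktop and leave everything else where it stands.

Things in the scene. Friction and masses are not known exactly. Their poses are not given: they have to be found in the camera images.
- slicer: Wire cheese slicer, fixed: dark wooden board 124 x 300 mm on rubber feet, top 20 mm above the worktop, with steel fittings. Origin: centre of its underside, on the worktop. x points away from the robot to the fence, y is the feed direction (to the robot's left), z up. Its yaw is near 30 degrees, as the worktop runs. A wall closes the worktop some 0.3 m right of it.
- fence_rail: Straight upright steel fence along the far side of the board, fixed to it, 28 mm high above the board. Its smooth near face is the plane x = 44 mm of the slicer, from y = -140 to 64 mm. Origin: middle of that face's foot; axes as the slicer.
- side_guide: Small fixed steel guide facing the fence, 24 mm high: inner face at x = -7.5 mm of the slicer from y = 38 to 68 mm, with a lead-in flaring off towards the robot to about (-17, 25) mm. Fence and guide are 51.5 mm apart, for the 48 mm cheese. Origin: start of the straight part, on the board; axes as the slicer.
- thickness_stop: Upright steel stop plate, 44 x 32 mm, with a thumbscrew behind it, at the end of the lane; it slides along the slicer's y, held by friction only: it slips if pushed with about 10 N and stays where it is left. Its setting differs from run to run. Origin: foot of the middle of its face; axes as the slicer.
- stop_face (a point): Point on the stop plate's face that the cheese has to touch, 20 mm above the board, at x = 18 mm and y = 81 to 93 mm of the slicer according to the setting; axes as the slicer.
- wire_bow (a joint): Wire bow, hinged behind the fence at (55, 75) mm of the slicer, standing upright, 240 mm high with a turned wooden handle. 0 = fully raised (resting there by its weight), grows to 1.6 rad as it is lowered. It stays up.
- cheese: Hard pale cheese block, brown rind on its side towards the robot: 48 mm (x) by 90 mm (y) by 44 mm high, about 0.2 kg, on the board in the open lane, some 3 to 30 mm off the fence and up to 0.2 rad askew. Origin: centre of its underside; axes as the slicer when square. Square on the fence its origin is at x = 20 mm of the slicer. Its rear near corner is at (-24, -45) mm.
- cheese_front (a point): Centre of the front end of the cheese (+y end), 21 mm above its underside; axes as the cheese.
- push_stick: Pale wooden push stick, 158 mm long, 18 mm high, 0.11 kg, flat on the worktop on the robot's side of the slicer. Origin: underside, 65 mm behind the notch; x runs along it to the forked end, z up. The forked end is a 120 degree notch opening to +x, 36 mm across, made to take an upright corner of the cheese; used flat, a few mm above the board.
- stick_grip (a point): Middle of the stick's raised grip, 25 mm behind its origin and 30 mm above its underside: the grip is 60 mm long (along x), 24 mm wide (across y), its top 46 mm above the underside. Axes as the stick.
- stick_tip (a point): Apex of the notch in the stick's forked end, 65 mm ahead of its origin and 9 mm above its underside (90 mm ahead of the grip). Axes as the stick.
- honey_jar: Glass jar with a red lid, 56 x 56 x 75 mm, loose. Origin: centre of its underside.
- pepper_mill: Turned wooden pepper mill, 55 x 55 x 168 mm, loose. Origin: centre of its underside.
- goblet: Hobnail wine glass, 89 x 89 x 148 mm, behind the slicer, loose. Origin: centre of its underside.
- coaster: Round wooden coaster, 86 x 86 x 8 mm, loose, left of the slicer's near side. Origin: centre of its underside.
- pinch_bowl: Small dark bowl with sugar cubes, 68 x 69 x 31 mm, on the coaster. Origin: centre of its underside.
- salt_shaker: Glass salt shaker with a grey top, 44 x 44 x 90 mm, right behind the slicer, loose. Origin: centre of its underside.

How it is judged:
On the way, in this order (a step that is already met when the one before it is completed fails the run):
1. the cheese is pressed square against the fence with the stick, in the open lane before it is in the side guide (x of cheese in the frame of slicer above 0.018 m and angle between the y axis of cheese and the y axis of slicer, either way round below 0.035 rad and y of cheese in the frame of slicer below -0.01 m and contact force between cheese and fence_rail above 0.4 N and contact force between push_stick and cheese above 0.4 N), for 0.2 s.
2. the cheese is fed into the side guide by the stick, lightly pressed to the fence (0.4 to 12 N) (x of cheese in the frame of slicer above 0.018 m and angle between the y axis of cheese and the y axis of slicer, either way round below 0.035 rad and y of cheese in the frame of slicer above -0.005 m and contact force between cheese and fence_rail between 0.4 and 12 N and contact force between push_stick and cheese above 0.4 N), for 0.2 s.
3. the stick presses the cheese on the thickness stop with 1 to 10 N (x of cheese in the frame of slicer above 0.018 m and angle between the y axis of cheese and the y axis of slicer, either way round below 0.035 rad and contact force between cheese and thickness_stop between 1 and 10 N and contact force between push_stick and cheese above 0.4 N), for 0.2 s.
At the end, for the whole second after the job is handed in: The cheese lies flat on the board, flush with the fence (within 2 mm and 2 degrees) and touching the thickness stop (gap under 2 mm), the stop still at its setting (within 2 mm), the wire bow still raised; the push stick lies flat and still on the worktop, off the slicer (x of cheese in the frame of slicer above 0.018 m and angle between the y axis of cheese and the y axis of slicer, either way round below 0.035 rad and y of cheese_front in the frame of stop_face above -0.002 m and distance of stop_face from where it was at the start of the episode below 0.002 m and z of cheese in the frame of slicer below 0.023 m and linear speed of each of cheese, push_stick below 0.01 m/s and height (world z) of push_stick below 0.005 m and angle between push_stick's own z axis and vertical below 0.1 rad and value of joint wire_bow below 0.1 rad).
It fails at once if the fingers touch the cheese (contact force between the fingers and cheese above 0.3 N).
It fails at once if the cheese is dented, jammed or tipped: more than 22 N from the stick, 15 N from the fence, or 10 N from the side guide, or tilted by 0.2 rad (contact force between push_stick and cheese above 22 N or contact force between cheese and fence_rail above 15 N or contact force between cheese and side_guide above 10 N or angle between cheese's own z axis and vertical above 0.2 rad).
It fails at once if the thickness stop is shifted by more than 2 mm (distance of stop_face from where it was at the start of the episode above 0.002 m).
It fails at once if the slicer is banged (more than 20 N from the robot or the stick) or its wire bow lowered (contact force between any of the arm, the fingers, push_stick and slicer above 20 N or value of joint wire_bow above 0.25 rad).
It fails at once if a bystander is moved by more than 20 mm (distance of any of honey_jar, pepper_mill, goblet, pinch_bowl, coaster, salt_shaker from where it was at the start of the episode above 0.02 m).
It also fails if it takes over 72 s, if anything falls off the work surface, if the arm or the gripper's body presses on something with over 40 N, if the wrist force passes 120 N, or if a joint passes its speed limit or range.

ROBOT

A 7-joint arm with a two-finger parallel gripper is mounted at the origin on a cart in front of the work surface, level with it; the furniture and walls round the work are solid. World frame = base frame: x ahead of the robot, y to its left, z up, the work surface at z = 0. Lengths are in m, angles in rad, forces in N, time in s.
With the tool pointing down it reaches from about 0.375 to 0.925 m from the base axis. Payload 3.1 kg.
Tool frame: the origin (TCP) lies between the finger pads; the fingertips stand 22 mm ahead of it and the grasp point (between the pads) lies 3 mm ahead of it; z points along the fingers, y is the line along which they close (so a half turn about z gives the same grasp; the last joint's range is limited). The gripper opens to 85 mm and grips with 20 to 120 N. Pads are 22 mm wide; open, the fingers measure 114 mm over their backs; the gripper's body (76 mm by 85 mm) begins 54 mm behind the grasp point. The pads swing forward as they close: fully open they stand 13 mm farther back than shut.
Start: joints at [1.159, 0.383, 0.044, 1.598, -0.018, 1.161, -0.05], TCP at [0.201, -0.618, 0.253] pointing down, gripper open.
Joint ranges: [-2.61, 2.61], [-0.41, 2.15], [-1.48, 1.57], [0, 2.5], [-1.57, 4.71], [0.05, 1.97], [-2.85, 2.85]. Speed limits (rad/s): [2.79, 2.79, 3.14, 3.14, 3.14, 3.14, 3.14].

INTERFACE

Orientations are given as a unit quaternion [x, y, z, w].
In Python, from workcell import ctrl gives the robot as it stands. The module is installed in compiled form; this text tells all that it offers.
- The arm moves only by the tool apply_moves, never from a script. Its argument "commands" is a list of rows, each an object of numbers: "dx", "dy", "dz": the shift along the tool's x, y, z in mm; "ax", "ay", "az": the turn, a rotation vector about the tool's x, y, z in degrees. A call has 1 to 12 rows; each row shifts and turns the commanded pose from where the row before left it, along the tool's axes as they then stand; what a row does not reach is not made up. A row lasts 1/8 s, in which the tool goes at most 62.5 mm and 10.7 degrees, less where a joint would pass 70% of its speed; a pose out of reach is approached as far as the arm can. A call is refused whole if a number of a shift passes 62.5 or a number of a turn 10.7, either way. A call with a gripper value outside its range is refused whole. "gripper" is the finger opening in mm, from 0 to 85.4, set as the call begins (left out, the last holds). The fingers move at their own pace and stop on an object; the grip force is fixed at half the most. Time passes only in rows, so rows that do not move let the fingers close. It gives the time, the measured TCP pose, the force, the opening and the grip force at its end, in the units of the state.
- ctrl.get_obs(): the state, without advancing time (a new reading comes with each control period).
- ctrl.camera(name): name is "scene" or "side" or "wrist"; returns the picture (480x640x3 uint8, blue, green, red); there is no depth.
- ctrl.camera_model(name): a dict with "mtx" (3x3 intrinsics, pixels), "camera_from_world" (4x4, takes a point from world to camera coordinates). Camera axes: x right, y down, z forward; pixel columns grow to the right and rows downward; lengths in m; the calibration is good to about 2 mm. The wrist camera is an equidistant fisheye: a pixel r from the principal point sees the ray r / f radians off the axis. A picture is of the moment at which its call begins: read the wrist's pose just before it. camera_model takes no time and is no camera call; for the wrist camera it gives the pose at the moment of the call.
- ctrl.finish_job(): hands the job in; it is judged then, once.
The state is a dict: "clock": time; "joint_pos": joint angles; "joint_vel": joint speeds; "joint_efforts": joint torques, N m; "tcp_pos": TCP position; "tool_rot": TCP orientation; "wrist_force": force on the tool from outside, world axes, zero at the start; "ft_torque": the same for the moment, N m; "opening": opening from 0.0 (shut) to 1.0 (fully open); "finger_force": force on a finger pad.
Only numpy, scipy, OpenCV 4.12 (cv2) and the standard library are available. Lean on these libraries where they do the work, as an engineer would, in place of code of your own. Each camera call takes 0.05 s, during which the arm holds its last target. There are 200 camera calls.

## Working session

There is one attempt and no reset: what is moved stays moved. The work goes in short steps, Python scripts to look and compute and a tool call to move; the robot and the scene stay as the last step left them, time stands still between calls to the robot, and variables do not carry over. Pictures are saved under pics/ and viewed, at most 10 in all, crops included, and the job is handed in when it is done.

Besides the shell and the picture viewer there is one more tool, called after ">>>" by a JSON object that holds its "method" and its "body". apply_moves: Moves the arm, as the interface text tells. Its arguments: {"type":"object","properties":{"commands":{"type":"array"},"gripper":{"type":"number"}},"required":["commands"]}

```bash
mkdir -p pics; python3 - <<'E'
from workcell import ctrl
import cv2,numpy as np
for n in ["scene","side","wrist"]:
    im=ctrl.camera(n); cv2.imwrite(f"pics/{n}0.png",im)
    m=ctrl.camera_model(n); print(n,np.round(m["mtx"],1).tolist(),np.round(m["camera_from_world"],3).tolist())
o=ctrl.get_obs();print({k:np.round(v,3) for k,v in o.items()})
E
```

```text
scene [[625.1, 0.0, 327.0], [0.0, 625.1, 245.4], [0.0, 0.0, 1.0]] [[-0.819, -0.574, 0.011, 0.558], [-0.424, 0.593, -0.685, 0.075], [0.386, -0.565, -0.729, 1.066], [0.0, 0.0, 0.0, 1.0]]
side [[473.7, 0.0, 319.2], [0.0, 473.7, 233.6], [0.0, 0.0, 1.0]] [[-0.017, -1.0, -0.014, 0.269], [-0.752, 0.022, -0.659, 0.423], [0.659, -0.001, -0.752, 0.682], [0.0, 0.0, 0.0, 1.0]]
wrist [[371.6, 0.0, 326.5], [0.0, 371.6, 243.9], [0.0, 0.0, 1.0]] [[0.308, -0.951, -0.002, -0.649], [-0.899, -0.293, 0.325, -0.042], [-0.309, -0.098, -0.946, 0.381], [0.0, 0.0, 0.0, 1.0]]
{'clock': np.float64(0.15), 'joint_pos': array([ 1.159,  0.384,  0.044,  1.599, -0.018,  1.161, -0.05 ]), 'joint_vel': array([ 0.001, -0.002, -0.   , -0.004, -0.001,  0.   , -0.   ]), 'joint_efforts': array([ 2.0000e-03, -4.3405e+01,  1.0270e+00, -2.4998e+01,  1.1000e-02,
        7.0000e-03, -0.0000e+00]), 'tcp_pos': array([ 0.2  , -0.618,  0.252]), 'tool_rot': array([ 0.988,  0.156, -0.   , -0.001]), 'wrist_force': array([-0.137, -0.779, -0.263]), 'ft_torque': array([ 0.012, -0.071,  0.004]), 'finger_force': np.float64(0.0), 'opening': np.float64(1.0)}
```

View pics/scene0.png

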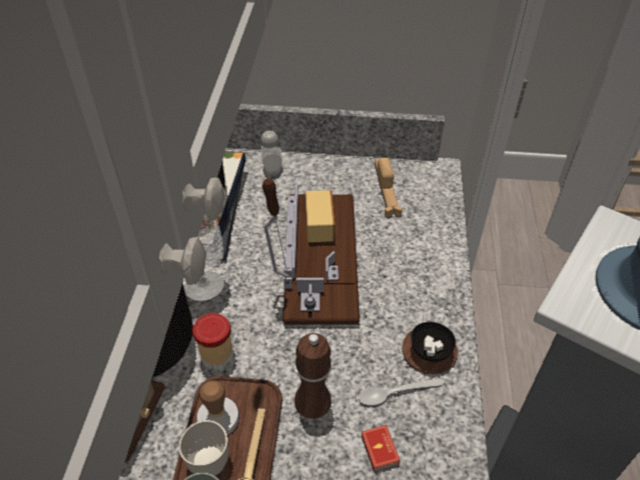

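View pics/side0.png

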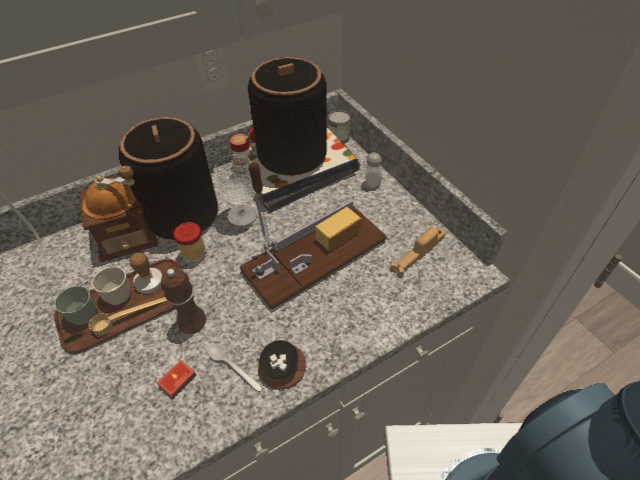

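View pics/wrist0.png

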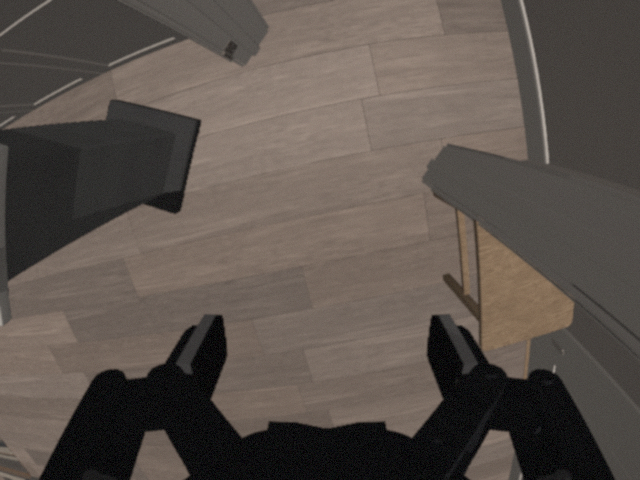

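The scene camera shows the slicer at about (322,258), cheese at (319,215) and stick from (384,165) to (393,212) with its fork towards the feed direction. In the side view the stick runs from (440,233) to (398,268) and the cheese sits at (338,229). I'll enlarge both for accurate pixels.

```bash
cat > h.py <<'E'
import numpy as np,cv2
from workcell import ctrl
def ray(n,p,m=None):
    m=m or ctrl.camera_model(n);K=m["mtx"];T=m["camera_from_world"]
    u=np.array([(p[0]-K[0][2])/K[0][0],(p[1]-K[1][2])/K[1][1]])
    if n=="wrist":
        r=np.linalg.norm(u);d=np.r_[np.sin(r)*u/max(r,1e-9),np.cos(r)]
    else: d=np.r_[u,1]
    T=np.array(T);R=T[:3,:3];return -R.T@T[:3,3],R.T@d
def onz(n,p,z,m=None):
    c,d=ray(n,p,m);return c+d*(z-c[2])/d[2]
def proj(n,P,m=None):
    m=m or ctrl.camera_model(n);K=m["mtx"];T=np.array(m["camera_from_world"])
    q=T[:3,:3]@np.asarray(P)+T[:3,3]
    if n=="wrist":
        r=np.hypot(*q[:2]);th=np.arctan2(r,q[2]);u=q[:2]/r*th
    else:u=q[:2]/q[2]
    return np.array([K[0][0]*u[0]+K[0][2],K[1][1]*u[1]+K[1][2]])
E
python3 - <<'E'
from h import *
a=cv2.imread('pics/scene0.png')[150:330,260:420];b=cv2.imread('pics/side0.png')[180:320,225:465]
a=cv2.resize(a,None,fx=3.33,fy=3.33,interpolation=cv2.INTER_CUBIC);a=a[:600]
cv2.imwrite('pics/a.png',a)
print(a.shape)
cv2.imwrite('pics/b.png',cv2.resize(b,None,fx=3.33,fy=3.33,interpolation=cv2.INTER_CUBIC))
for n,p in [("scene",(353,195)),("scene",(358,320)),("scene",(287,322)),("side",(385,240)),("side",(268,303)),("side",(242,268))]:print(n,p,onz(n,p,.02).round(3))
for n,p in [("scene",(384,165)),("scene",(393,212)),("side",(440,233)),("side",(398,268))]:print(n,p,onz(n,p,.015).round(3))
E
```

```text
(599, 533, 3)
scene (353, 195) [0.538 0.119 0.02 ]
scene (358, 320) [0.37 0.36 0.02]
scene (287, 322) [0.459 0.428 0.02 ]
side (385, 240) [0.531 0.118 0.02 ]
side (268, 303) [0.378 0.361 0.02 ]
side (242, 268) [0.464 0.419 0.02 ]
scene (384, 165) [0.54  0.002 0.015]
scene (393, 212) [0.454 0.11  0.015]
side (440, 233) [ 0.551 -0.005  0.015]
side (398, 268) [0.459 0.099 0.015]
```

View pics/a.png

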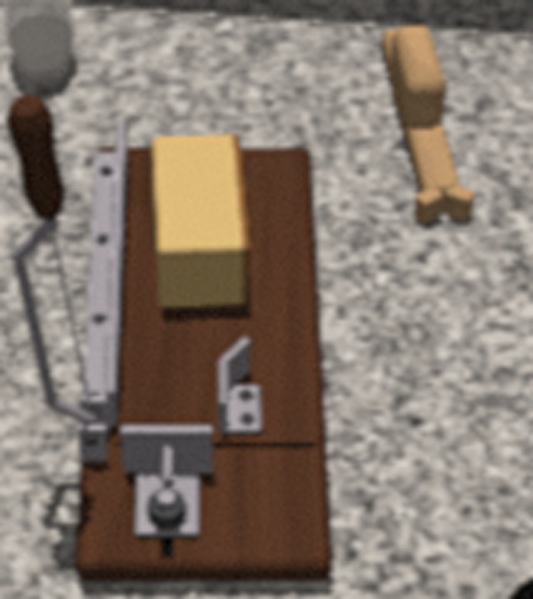

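View pics/b.png

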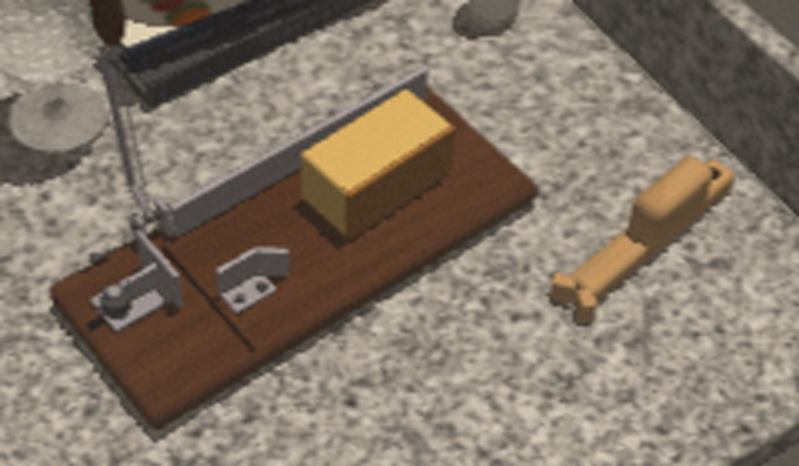

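```bash
python3 - <<'E'
from h import *
A=onz("scene",(440,157),0);A2=onz("side",(486,262),0);B=onz("side",(385,162),0);print("wall foot",A,A2,B)
d=(B-A2);d/=np.linalg.norm(d);n=np.array([-d[1],d[0],0])
for p in [(515,100),(490,200),(475,240),(495,0),(465,160)]:
    c,r=ray("scene",p);t=n@(A2-c)/(n@r);print(p,(c+t*r).round(3))
for p in [(560,330),(600,240),(575,250),(610,180)]:
    c,r=ray("side",p);t=n@(A2-c)/(n@r);print('side',p,(c+t*r).round(3))
# colors
s=cv2.imread('pics/side0.png');k=cv2.cvtColor(s,cv2.COLOR_BGR2HSV)
print(k[229,338],k[240,425])
# sizes: points in crops
def fa(x,y):return (260+x/3.33,150+y/3.33)
def fb(x,y):return (225+x/3.33,180+y/3.33)
F={}
print("board near-rear",onz("scene",fa(306,150),.02),onz("side",fb(537,190),.02))
print("board near-front",onz("scene",fa(328,570),.02),onz("side",fb(155,425),.02))
print("board far-front",onz("scene",fa(80,570),.02),onz("side",fb(52,293),.02))
for nm,a,b in [("c rear near",(238,137),(455,128)),("c rear far",(155,138),(405,90)),("c front far",(160,250),(303,155)),("c front near",(247,250),(347,192))]:
    print(nm,onz("scene",fa(*a),.064).round(4),onz("side",fb(*b),.064).round(4))
print("fence top front",onz("scene",fa(112,395),.048),onz("side",fb(172,212),.048),"rear",onz("scene",fa(122,125),.048),onz("side",fb(425,72),.048))
print("stop top",onz("scene",fa(122,427),.052),onz("scene",fa(212,427),.052),onz("side",fb(137,233),.052),onz("side",fb(182,282),.052))
print("grip top ends",onz("scene",fa(415,28),.046),onz("scene",fa(428,95),.046),onz("side",fb(700,160),.046),onz("side",fb(650,215),.046))
print("prongs",onz("scene",fa(420,195),.018),onz("scene",fa(468,195),.018),onz("side",fb(553,283),.018),onz("side",fb(590,305),.018))
E
```

```text
wall foot [ 4.66761515e-01 -1.04835659e-01 -1.11022302e-16] [ 4.80685778e-01 -9.14221698e-02 -1.11022302e-16] [0.8097927  0.08573451 0.        ]
(515, 100) [ 0.359 -0.157  0.153]
(490, 200) [ 0.356 -0.159 -0.102]
(475, 240) [ 0.364 -0.154 -0.23 ]
(495, 0) [ 0.426 -0.121  0.343]
(465, 160) [ 0.419 -0.125  0.002]
side (560, 330) [ 0.31  -0.183  0.011]
side (600, 240) [ 0.336 -0.169  0.239]
side (575, 250) [ 0.356 -0.158  0.19 ]
side (610, 180) [ 0.365 -0.154  0.336]
[ 20 137 220] [ 15 129 190]
board near-rear [0.5397648 0.1200679 0.02     ] [0.53885196 0.11432078 0.02      ]
board near-front [0.36776182 0.36143704 0.02      ] [0.36697811 0.35330573 0.02      ]
board far-front [0.46371064 0.42980002 0.02      ] [0.46387236 0.42152497 0.02      ]
c rear near [0.5503 0.1745 0.064 ] [0.5543 0.1686 0.064 ]
c rear far [0.5865 0.2015 0.064 ] [0.5889 0.1984 0.064 ]
c front far [0.5334 0.2695 0.064 ] [0.5341 0.2651 0.064 ]
c front near [0.4969 0.2434 0.064 ] [0.5028 0.2386 0.064 ]
fence top front [0.50245413 0.35212874 0.048     ] [0.50339033 0.34697463 0.048     ] rear [0.61866084 0.18925518 0.048     ] [0.62090622 0.18275122 0.048     ]
stop top [0.4839345 0.3684116 0.052    ] [0.44849422 0.34309687 0.052     ] [0.48390249 0.36715805 0.052     ] [0.44555802 0.3382895  0.052     ]
grip top ends [0.53145221 0.01785977 0.046     ] [0.49392181 0.06513432 0.046     ] [0.53865366 0.01317928 0.046     ] [0.49421519 0.05196913 0.046     ]
prongs [0.46807919 0.11210422 0.018     ] [0.44610243 0.0963306  0.018     ] [0.46461816 0.11245994 0.018     ] [0.44717298 0.09191664 0.018     ]
```

The wall end near (0.35, -0.16) lies between the start pose and the stick. I'll retract the arm first, then sweep past.

>>> {"method": "apply_moves", "body": {"commands": [{"dy": -35},{"dy": -35},{"dy": -35},{"dy": -35},{"dy": -35},{"dy": -35},{"dy": -35},{"dy": -35},{"dy": -35},{"dy": -35}], "gripper": 85}}

```text
invalid input at $.commands[0]: expected keys dx, dy, dz, ax, ay, az
```

```bash
python3 - <<'E'
from h import *
o=ctrl.get_obs();print(o["tcp_pos"].round(3),o["tool_rot"].round(3),o["joint_pos"].round(2),o["clock"],o["wrist_force"].round(1))
cv2.imwrite('pics/s1.png',np.hstack([ctrl.camera("side")[150:,240:],ctrl.camera("wrist")[:330,:400]]))
E
```

```text
[ 0.2   -0.618  0.252] [ 0.988  0.156 -0.    -0.001] [ 1.16  0.38  0.04  1.6  -0.02  1.16 -0.05] 0.15 [-0.1 -0.8 -0.3]
```

View pics/s1.png

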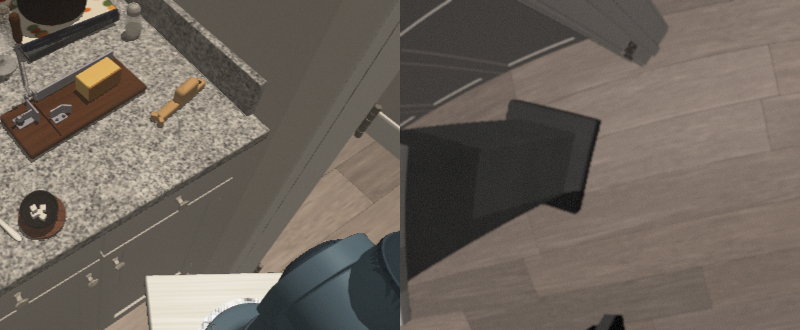

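The side view confirms it: the door casing at (360,120) of the composite stands just right of the counter, and the arm is on the other side of it. The rows need all six keys, so I'll resend.

>>> {"method": "apply_moves", "body": {"commands": [{"dx": 0,"dy": -35,"dz": 0,"ax": 0,"ay": 0,"az": 0},{"dx": 0,"dy": -35,"dz": 0,"ax": 0,"ay": 0,"az": 0},{"dx": 0,"dy": -35,"dz": 0,"ax": 0,"ay": 0,"az": 0},{"dx": 0,"dy": -35,"dz": 0,"ax": 0,"ay": 0,"az": 0},{"dx": 0,"dy": -35,"dz": 0,"ax": 0,"ay": 0,"az": 0},{"dx": 0,"dy": -35,"dz": 0,"ax": 0,"ay": 0,"az": 0},{"dx": 0,"dy": -35,"dz": 0,"ax": 0,"ay": 0,"az": 0},{"dx": 0,"dy": -35,"dz": 0,"ax": 0,"ay": 0,"az": 0},{"dx": 0,"dy": -35,"dz": 0,"ax": 0,"ay": 0,"az": 0},{"dx": 0,"dy": -35,"dz": 0,"ax": 0,"ay": 0,"az": 0}], "gripper": 85}}

```text
clock: 1.5
tcp_pos: [0.0922, -0.2843, 0.2533]
tool_rot: [0.988, 0.156, 0.0, 0.0]
wrist_force: [-0.1, 0.1, 0.7]
opening: 0.995
finger_force: 0.0
```

```bash
python3 - <<'E'
from h import *
o=ctrl.get_obs();print(o["tcp_pos"].round(3),o["tool_rot"].round(3),o["joint_pos"].round(2),o["clock"],o["wrist_force"].round(1))
E
```

```text
[ 0.092 -0.284  0.253] [0.988 0.156 0.    0.   ] [ 1.15 -0.34 -0.02  2.34 -0.01  1.15 -0.13] 1.5 [-0.1  0.1  0.7]
```

>>> {"method": "apply_moves", "body": {"commands": [{"dx": 0,"dy": -18,"dz": 0,"ax": 0,"ay": 0,"az": 0},{"dx": 49,"dy": -4.3,"dz": 0,"ax": 0,"ay": 0,"az": -10},{"dx": 49,"dy": -4.3,"dz": 0,"ax": 0,"ay": 0,"az": -10},{"dx": 49,"dy": -4.3,"dz": 0,"ax": 0,"ay": 0,"az": -10},{"dx": 49,"dy": -4.3,"dz": 0,"ax": 0,"ay": 0,"az": -10},{"dx": 49,"dy": -4.3,"dz": 0,"ax": 0,"ay": 0,"az": -10},{"dx": 49,"dy": -4.3,"dz": 0,"ax": 0,"ay": 0,"az": -10},{"dx": 49,"dy": -4.3,"dz": 0,"ax": 0,"ay": 0,"az": -10},{"dx": 49,"dy": -4.3,"dz": 0,"ax": 0,"ay": 0,"az": -10}], "gripper": 85}}

```text
clock: 2.62
tcp_pos: [0.2797, 0.041, 0.2538]
tool_rot: [0.654, 0.756, 0.001, 0.001]
wrist_force: [1.4, -0.1, 0.2]
opening: 0.995
finger_force: 0.0
```

```bash
python3 - <<'E'
from h import *
o=ctrl.get_obs();print(o["tcp_pos"].round(3),o["tool_rot"].round(3),o["joint_pos"].round(2),o["clock"],o["wrist_force"].round(1))
E
```

```text
[0.28  0.041 0.254] [0.654 0.756 0.001 0.001] [ 0.33 -0.4  -0.48  2.34 -0.2   1.16  0.1 ] 2.625 [ 1.4 -0.1  0.2]
```

>>> {"method": "apply_moves", "body": {"commands": [{"dx": -6.3,"dy": 38.6,"dz": 0,"ax": 0,"ay": 0,"az": 0},{"dx": -6.3,"dy": 38.6,"dz": 0,"ax": 0,"ay": 0,"az": 0},{"dx": -6.3,"dy": 38.6,"dz": 0,"ax": 0,"ay": 0,"az": 0},{"dx": -6.3,"dy": 38.6,"dz": 0,"ax": 0,"ay": 0,"az": 0},{"dx": -6.3,"dy": 38.6,"dz": 0,"ax": 0,"ay": 0,"az": 0},{"dx": -6.3,"dy": 38.6,"dz": 0,"ax": 0,"ay": 0,"az": 0},{"dx": 0,"dy": 0,"dz": 15,"ax": 0,"ay": 0,"az": -8.2},{"dx": 0,"dy": 0,"dz": 15,"ax": 0,"ay": 0,"az": -8.2},{"dx": 0,"dy": 0,"dz": 15,"ax": 0,"ay": 0,"az": -8.2},{"dx": 0,"dy": 0,"dz": 15,"ax": 0,"ay": 0,"az": -8.2},{"dx": 0,"dy": 0,"dz": 0,"ax": 0,"ay": 0,"az": 0}], "gripper": 85}}

```text
clock: 4.0
tcp_pos: [0.5127, 0.0338, 0.192]
tool_rot: [0.417, 0.909, -0.001, -0.001]
wrist_force: [0.5, -0.1, 0.8]
opening: 0.994
finger_force: 0.0
```

```bash
python3 - <<'E'
from h import *
m=ctrl.camera_model("wrist");im=ctrl.camera("wrist");cv2.imwrite('pics/w1.png',im)
import pickle;pickle.dump(m,open('w1.pkl','wb'))
o=ctrl.get_obs();print(o["tcp_pos"].round(4),o["tool_rot"].round(3),o["joint_pos"].round(2),o["clock"],o["wrist_force"].round(1))
E
```

```text
[0.5135 0.034  0.1929] [ 0.418  0.909 -0.    -0.001] [ 0.39  0.25 -0.6   1.95  0.17  0.99  0.42] 4.05 [ 0.3 -0.3  0.3]
```

View pics/w1.png

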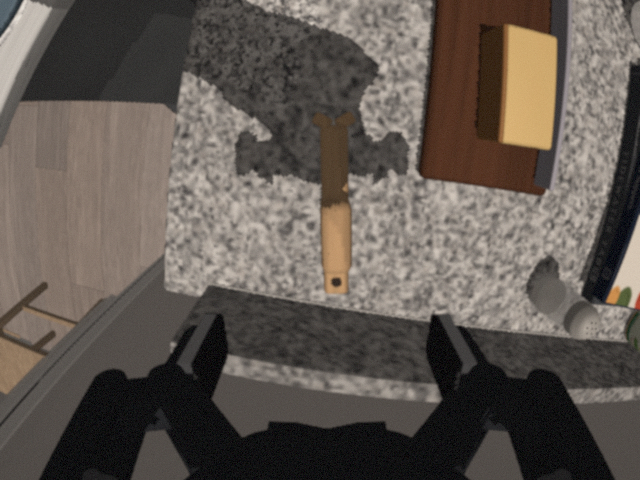

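The stick lies straight below with its fork prongs at (316,117) and (352,117), apex near (334,126) and grip from about (337,204) to (337,270). The cheese top runs (503,24), (557,36), (551,150), (500,142), and the rear corner of the board is at (421,175).

```bash
python3 - <<'E'
from h import *
import pickle;m=pickle.load(open('w1.pkl','rb'))
W=lambda p,z:onz("wrist",p,z,m)
t=W((334,125),.018);print("apex",t)
g1,g2=W((337,207),.046),W((337.5,270),.046);print("grip top ends",g1,g2,(g1+g2)/2, np.linalg.norm(g1-g2))
tail=W((337,292),.018);print("tail",tail,np.linalg.norm(t-tail))
d=t-tail;print("heading",np.degrees(np.arctan2(d[1],d[0])))
for p in [(503,24),(557,36),(551,150),(500,142)]:print("cheese",W(p,.064))
print("board rear near/far",W((421,176),.02),W((543,193),.02))
print("fence top rear near, front",W((550,188),.048),W((568,0),.048))
for p in [(.539,.117,.02),(.5145,.037,.03)]:print(proj("wrist",p,m))
E
```

```text
apex [0.46389355 0.09861903 0.018     ]
grip top ends [0.50432798 0.0545612  0.046     ] [0.53762108 0.0170792  0.046     ] [0.52097453 0.0358202  0.046     ] 0.05013312870634745
tail [ 0.55946748 -0.00741718  0.018     ] 0.14275172370637965
heading 132.0293801000878
cheese [0.50085591 0.23791199 0.064     ]
cheese [0.53684545 0.26894287 0.064     ]
cheese [0.59258659 0.19911806 0.064     ]
cheese [0.5568608  0.17091272 0.064     ]
board rear near/far [0.54296369 0.1147898  0.02      ] [0.63882702 0.18459969 0.02      ]
fence top rear near, front [0.62366242 0.18395099 0.048     ] [0.52913223 0.31616082 0.048     ]
[419.39413365 170.74394564]
[331.61444008 226.97330327]
```

>>> {"method": "apply_moves", "body": {"commands": [{"dx": -5,"dy": 7,"dz": 0,"ax": 0,"ay": 0,"az": -1.4},{"dx": 0,"dy": 0,"dz": 25,"ax": 0,"ay": 0,"az": 0},{"dx": 0,"dy": 0,"dz": 25,"ax": 0,"ay": 0,"az": 0},{"dx": 0,"dy": 0,"dz": 25,"ax": 0,"ay": 0,"az": 0},{"dx": 0,"dy": 0,"dz": 25,"ax": 0,"ay": 0,"az": 0},{"dx": 0,"dy": 0,"dz": 25,"ax": 0,"ay": 0,"az": 0},{"dx": 0,"dy": 0,"dz": 15,"ax": 0,"ay": 0,"az": 0},{"dx": 0,"dy": 0,"dz": 10,"ax": 0,"ay": 0,"az": 0},{"dx": 0,"dy": 0,"dz": 6,"ax": 0,"ay": 0,"az": 0},{"dx": 0,"dy": 0,"dz": 0,"ax": 0,"ay": 0,"az": 0}], "gripper": 85}}

```text
clock: 5.3
tcp_pos: [0.5227, 0.035, 0.0374]
tool_rot: [0.405, 0.914, 0.0, 0.0]
wrist_force: [-0.3, 0.4, -0.1]
opening: 0.992
finger_force: 0.0
```

>>> {"method": "apply_moves", "body": {"commands": [{"dx": 0,"dy": 0,"dz": 0,"ax": 0,"ay": 0,"az": 0},{"dx": 0,"dy": 0,"dz": 0,"ax": 0,"ay": 0,"az": 0},{"dx": 0,"dy": 0,"dz": 0,"ax": 0,"ay": 0,"az": 0},{"dx": 0,"dy": 0,"dz": 0,"ax": 0,"ay": 0,"az": 0},{"dx": 0,"dy": 0,"dz": 0,"ax": 0,"ay": 0,"az": 0},{"dx": 0,"dy": 0,"dz": 0,"ax": 0,"ay": 0,"az": 0},{"dx": 0,"dy": 0,"dz": 0,"ax": 0,"ay": 0,"az": 0},{"dx": 0,"dy": 0,"dz": 0,"ax": 0,"ay": 0,"az": 0}], "gripper": 10}}

```text
clock: 6.3
tcp_pos: [0.523, 0.035, 0.0377]
tool_rot: [0.405, 0.914, 0.0, 0.0]
wrist_force: [-0.9, -1.4, 5.3]
opening: 0.27
finger_force: 60.1
```

>>> {"method": "apply_moves", "body": {"commands": [{"dx": 0,"dy": 0,"dz": -20,"ax": 0,"ay": 0,"az": 0},{"dx": 0,"dy": 0,"dz": -20,"ax": 0,"ay": 0,"az": 0},{"dx": -4,"dy": 26,"dz": 0,"ax": 0,"ay": 0,"az": 0},{"dx": 0,"dy": 0,"dz": 0,"ax": 0,"ay": 0,"az": 9.3},{"dx": 0,"dy": 0,"dz": 0,"ax": 0,"ay": 0,"az": 9.3},{"dx": 0,"dy": 0,"dz": 0,"ax": 0,"ay": 0,"az": 9.3},{"dx": 0,"dy": 0,"dz": 0,"ax": 0,"ay": 0,"az": 9.3},{"dx": 0,"dy": 0,"dz": 0,"ax": 0,"ay": 0,"az": 9.3},{"dx": 0,"dy": 0,"dz": 0,"ax": 0,"ay": 0,"az": 0},{"dx": 0,"dy": 0,"dz": 0,"ax": 0,"ay": 0,"az": 0}]}}

```text
clock: 7.55
tcp_pos: [0.5446, 0.0495, 0.0779]
tool_rot: [0.732, 0.681, 0.0, 0.0]
wrist_force: [-0.1, 0.5, -0.3]
opening: 0.269
finger_force: 59.4
```

```bash
python3 - <<'E'
from h import *
import pickle
m=ctrl.camera_model("wrist");o=ctrl.get_obs();im=ctrl.camera("wrist");cv2.imwrite('pics/w2.png',im)
pickle.dump(m,open('w2.pkl','wb'))
print(o["tcp_pos"].round(4),o["tool_rot"].round(4),o["joint_pos"].round(2),o["clock"],o["wrist_force"].round(1))
E
```

```text
[0.5446 0.0495 0.0779] [7.324e-01 6.808e-01 3.000e-04 2.000e-04] [ 0.14  0.45 -0.36  1.96  0.22  0.78 -0.42] 7.55 [-0.1  0.5 -0.3]
```

View pics/w2.png

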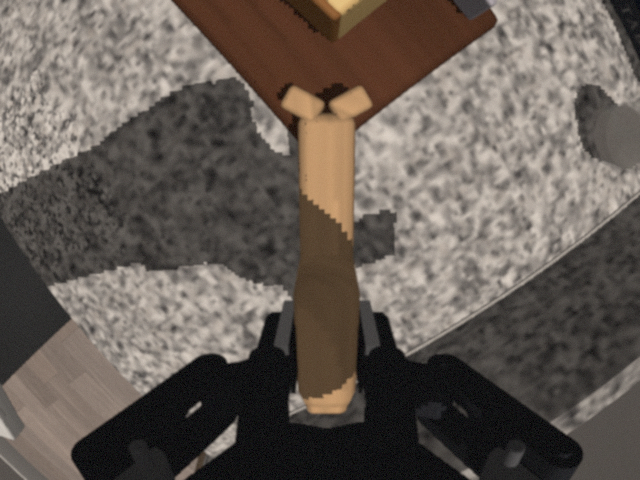

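The stick is held straight, with the apex at about (326,115). The rear near edge of the cheese runs from (333,38) at the board up to about (341,13).

```bash
python3 - <<'E'
from h import *
import pickle;m=pickle.load(open('w2.pkl','rb'))
W=lambda p,z:onz("wrist",p,z,m)[:2].round(4)
a=W((326,115),.0582);tcp=np.array([.5446,.0495]);y=2*np.arctan2(.6808,.7324);R=np.array([[np.cos(y),np.sin(y)],[np.sin(y),-np.cos(y)]])
print("apex",a,"in tool",R.T@(a-tcp),np.degrees(y))
print("corner",W((333,38),.02),W((341,13),.064))
print("prongs",R.T@(W((302,87),.0582)-tcp),R.T@(W((350,87),.0582)-tcp))
print("board corner far rear",W((494,20),.02))
E
```

```text
apex [0.5506 0.135 ] in tool [ 0.0857099  -0.00025137] 85.81779021995185
corner [0.5567 0.1731] [0.5587 0.1726]
prongs [ 0.09639638 -0.00905416] [0.09638338 0.00859379]
board corner far rear [0.6389 0.1842]
```

>>> {"method": "apply_moves", "body": {"commands": [{"dx": 0,"dy": 1.25,"dz": 8,"ax": 0,"ay": 0,"az": 0},{"dx": 0,"dy": 1.25,"dz": 8,"ax": 0,"ay": 0,"az": 0},{"dx": 7,"dy": 0,"dz": 0,"ax": 0,"ay": 0,"az": 0},{"dx": 7,"dy": 0,"dz": 0,"ax": 0,"ay": 0,"az": 0},{"dx": 7,"dy": 0,"dz": 0,"ax": 0,"ay": 0,"az": 0},{"dx": 4,"dy": 0,"dz": 0,"ax": 0,"ay": 0,"az": 0},{"dx": 2,"dy": 0,"dz": 0,"ax": 0,"ay": 0,"az": 0},{"dx": 2,"dy": 0,"dz": 0,"ax": 0,"ay": 0,"az": 0},{"dx": 0,"dy": 0,"dz": 0,"ax": 0,"ay": 0,"az": 0},{"dx": 0,"dy": 0,"dz": 0,"ax": 0,"ay": 0,"az": 0}]}}

```text
clock: 8.85
tcp_pos: [0.5491, 0.0778, 0.0613]
tool_rot: [0.733, 0.68, -0.0, 0.0]
wrist_force: [-0.9, -0.6, -1.6]
opening: 0.273
finger_force: 59.4
```

```bash
cat > f.py <<'E'
from h import *
yaw=np.radians(35.7);S=np.array([.5025,.271]);ex=np.array([np.cos(yaw),np.sin(yaw)]);ey=np.array([-ex[1],ex[0]])
def st():
    o=ctrl.get_obs();q=o["tool_rot"];y=2*np.arctan2(q[1],q[0]);h=np.array([np.cos(y),np.sin(y)])
    ap=o["tcp_pos"][:2]+.087*h;f=o["wrist_force"]
    print("t",round(float(o["clock"]),2),"tcp",o["tcp_pos"].round(4),"yaw",np.degrees(y).round(1),"apex slicer mm",(1e3*np.array([(ap-S)@ex,(ap-S)@ey])).round(1),"F x,y,z",np.round([f[:2]@ex,f[:2]@ey,f[2]],2))
if __name__=="__main__":
    st()
    for i in range(4):
        ctrl.camera("side");f=ctrl.get_obs()["wrist_force"];print(np.round([f[:2]@ex,f[:2]@ey,f[2]],2))
    im=ctrl.camera("side");k=cv2.inRange(cv2.cvtColor(im,cv2.COLOR_BGR2HSV),(17,110,185),(26,200,255))
    cs,_=cv2.findContours(k[180:260,290:390],cv2.RETR_EXTERNAL,cv2.CHAIN_APPROX_NONE)
    if cs:
        c=max(cs,key=cv2.contourArea)[:,0,:]+[290,180]
        P=np.array([onz("side",p,.064)[:2] for p in c]);P=np.c_[(P-S)@ex,(P-S)@ey]*1e3
        r=cv2.minAreaRect(P.astype(np.float32));print("cheese top rect slicer",np.round(r[0],1),np.round(r[1],1),round(r[2],1),len(c))
E
python3 f.py
```

```text
t 8.85 tcp [0.5491 0.0778 0.0613] yaw 85.7 apex slicer mm [ -18.9 -117.4] F x,y,z [-1.09  0.04 -1.63]
[-0.14  0.35 -1.13]
[ 0.83 -1.   -1.  ]
[ 0.64  0.07 -0.61]
[ 0.19  0.34 -0.75]
cheese top rect slicer [  6.1 -68.1] [41.8 87.3] 2.8 86
```

>>> {"method": "apply_moves", "body": {"commands": [{"dx": 2,"dy": 0,"dz": 0,"ax": 0,"ay": 0,"az": 0},{"dx": 2,"dy": 0,"dz": 0,"ax": 0,"ay": 0,"az": 0},{"dx": 2,"dy": 0,"dz": 0,"ax": 0,"ay": 0,"az": 0},{"dx": 2,"dy": -0.4,"dz": 0,"ax": 0,"ay": 0,"az": 0},{"dx": 2,"dy": -0.4,"dz": 0,"ax": 0,"ay": 0,"az": 0},{"dx": 2,"dy": -0.4,"dz": 0,"ax": 0,"ay": 0,"az": 0},{"dx": 2,"dy": -0.4,"dz": 0,"ax": 0,"ay": 0,"az": 0},{"dx": 2,"dy": -0.4,"dz": 0,"ax": 0,"ay": 0,"az": 0},{"dx": 2,"dy": -0.4,"dz": 0,"ax": 0,"ay": 0,"az": 0},{"dx": 0,"dy": 0,"dz": 0,"ax": 0,"ay": 0,"az": 0}]}}

```text
clock: 10.35
tcp_pos: [0.548, 0.0969, 0.0613]
tool_rot: [0.733, 0.68, 0.0, -0.0]
wrist_force: [-0.4, 0.1, -1.1]
opening: 0.269
finger_force: 59.4
```

```bash
python3 f.py
```

```text
t 10.35 tcp [0.548  0.0969 0.0613] yaw 85.7 apex slicer mm [  -8.8 -101.3] F x,y,z [-0.23  0.35 -1.08]
[-0.12  0.08 -0.95]
[-0.04  0.3  -1.21]
[-0.22 -0.22 -0.9 ]
[ 0.81  0.81 -0.59]
cheese top rect slicer [ 14.8 -52.6] [42.  87.4] 4.2 86
```

>>> {"method": "apply_moves", "body": {"commands": [{"dx": 1.8,"dy": -0.85,"dz": 0,"ax": 0,"ay": 0,"az": 0},{"dx": 1.8,"dy": -0.85,"dz": 0,"ax": 0,"ay": 0,"az": 0},{"dx": 1.8,"dy": -0.85,"dz": 0,"ax": 0,"ay": 0,"az": 0},{"dx": 1.8,"dy": -0.85,"dz": 0,"ax": 0,"ay": 0,"az": 0},{"dx": 1.8,"dy": -0.85,"dz": 0,"ax": 0,"ay": 0,"az": 0},{"dx": 1.8,"dy": -0.85,"dz": 0,"ax": 0,"ay": 0,"az": 0},{"dx": 0,"dy": 0,"dz": 0,"ax": 0,"ay": 0,"az": 0}]}}

```text
clock: 11.48
tcp_pos: [0.5436, 0.1079, 0.0613]
tool_rot: [0.733, 0.68, 0.0, -0.0]
wrist_force: [1.0, -0.5, -0.8]
opening: 0.274
finger_force: 59.4
```

```bash
python3 f.py
```

```text
t 11.47 tcp [0.5436 0.1079 0.0613] yaw 85.7 apex slicer mm [ -5.8 -89.8] F x,y,z [ 0.58 -0.97 -0.85]
[ 0.08 -1.08 -0.95]
[-0.27  0.12 -0.84]
[-0.94 -0.03 -0.84]
[ 0.06 -0.39 -1.49]
cheese top rect slicer [ 19.8 -42.7] [42.4 86.5] 0.6 88
```

>>> {"method": "apply_moves", "body": {"commands": [{"dx": 0.8,"dy": 0,"dz": 0,"ax": 0,"ay": 0,"az": 0},{"dx": 0.8,"dy": 0,"dz": 0,"ax": 0,"ay": 0,"az": 0},{"dx": 0.8,"dy": 0,"dz": 0,"ax": 0,"ay": 0,"az": 0},{"dx": 0,"dy": 0,"dz": 0,"ax": 0,"ay": 0,"az": 0}]}}

```text
clock: 12.22
tcp_pos: [0.5441, 0.1099, 0.0613]
tool_rot: [0.733, 0.68, 0.0, 0.0]
wrist_force: [0.2, -1.0, -1.2]
opening: 0.27
finger_force: 59.4
```

```bash
python3 f.py
```

```text
t 12.22 tcp [0.5441 0.1099 0.0613] yaw 85.7 apex slicer mm [ -4.3 -88.4] F x,y,z [-0.45 -0.89 -1.24]
[-0.38 -0.3  -0.98]
[ 0.67 -0.73 -0.69]
[ 0.07 -0.22 -1.47]
[-0.01 -0.77 -1.09]
cheese top rect slicer [ 20.6 -41.1] [43.2 86.6] 1.0 88
```

>>> {"method": "apply_moves", "body": {"commands": [{"dx": 0.5,"dy": 0.6,"dz": 0,"ax": 0,"ay": 0,"az": 0},{"dx": 0.5,"dy": 0.6,"dz": 0,"ax": 0,"ay": 0,"az": 0},{"dx": 0,"dy": 0,"dz": 0,"ax": 0,"ay": 0,"az": 0}]}}

```text
clock: 12.85
tcp_pos: [0.5452, 0.1109, 0.0613]
tool_rot: [0.733, 0.68, 0.0, -0.0]
wrist_force: [-1.5, -0.1, -2.0]
opening: 0.274
finger_force: 59.4
```

```bash
python3 f.py
```

```text
t 12.85 tcp [0.5452 0.1109 0.0613] yaw 85.7 apex slicer mm [ -2.8 -88.3] F x,y,z [-1.28  0.86 -2.05]
[-1.03 -0.24 -1.34]
[-1.19 -1.14 -2.9 ]
[ 0.05 -1.08 -0.73]
[-1.11 -0.64 -1.39]
cheese top rect slicer [ 22.  -40.1] [42.6 87.5] 2.6 89
```

>>> {"method": "apply_moves", "body": {"commands": [{"dx": 1.1,"dy": -0.6,"dz": 0,"ax": 0,"ay": 0,"az": 0},{"dx": 1.1,"dy": -0.6,"dz": 0,"ax": 0,"ay": 0,"az": 0},{"dx": 1.1,"dy": -0.6,"dz": 0,"ax": 0,"ay": 0,"az": 0},{"dx": 1.1,"dy": -0.6,"dz": 0,"ax": 0,"ay": 0,"az": 0},{"dx": 0,"dy": 0,"dz": 0,"ax": 0,"ay": 0,"az": 0}]}}

```text
clock: 13.72
tcp_pos: [0.5429, 0.1145, 0.0612]
tool_rot: [0.733, 0.68, -0.001, 0.0]
wrist_force: [-1.2, -4.4, 0.6]
opening: 0.267
finger_force: 59.5
```

```bash
python3 f.py
```

```text
t 13.72 tcp [0.5429 0.1145 0.0612] yaw 85.7 apex slicer mm [ -2.5 -84. ] F x,y,z [-3.54 -2.83  0.57]
[-3.21 -2.99  1.32]
[-2.83 -3.    0.7 ]
[-3.43 -2.24  0.79]
[-2.99 -1.93  1.14]
cheese top rect slicer [ 23.8 -37. ] [87.3 43.2] 89.8 88
```

>>> {"method": "apply_moves", "body": {"commands": [{"dx": 0,"dy": 0,"dz": 0,"ax": 0,"ay": 0,"az": 0},{"dx": 1.53,"dy": -1.29,"dz": 0,"ax": 0,"ay": 0,"az": 0},{"dx": 1.53,"dy": -1.29,"dz": 0,"ax": 0,"ay": 0,"az": 0},{"dx": 1.53,"dy": -1.29,"dz": 0,"ax": 0,"ay": 0,"az": 0},{"dx": 1.53,"dy": -1.29,"dz": 0,"ax": 0,"ay": 0,"az": 0},{"dx": 1.53,"dy": -1.29,"dz": 0,"ax": 0,"ay": 0,"az": 0},{"dx": 1.53,"dy": -1.29,"dz": 0,"ax": 0,"ay": 0,"az": 0},{"dx": 0,"dy": 0,"dz": 0,"ax": 0,"ay": 0,"az": 0}]}}

```text
clock: 14.98
tcp_pos: [0.5365, 0.1234, 0.0613]
tool_rot: [0.734, 0.679, -0.001, 0.001]
wrist_force: [-0.6, -5.9, 1.4]
opening: 0.273
finger_force: 59.6
```

```bash
python3 f.py
```

```text
t 14.97 tcp [0.5365 0.1234 0.0613] yaw 85.6 apex slicer mm [ -2.5 -73.2] F x,y,z [-3.9  -4.43  1.42]
[-3.55 -4.3   0.97]
[-3.89 -3.61  0.58]
[-4.35 -4.16  1.03]
[-3.94 -4.21  0.95]
cheese top rect slicer [ 23.7 -26.5] [43.5 87.1] 0.1 90
```

>>> {"method": "apply_moves", "body": {"commands": [{"dx": 1.53,"dy": -1.3,"dz": 0,"ax": 0,"ay": 0,"az": 0},{"dx": 1.53,"dy": -1.3,"dz": 0,"ax": 0,"ay": 0,"az": 0},{"dx": 1.53,"dy": -1.3,"dz": 0,"ax": 0,"ay": 0,"az": 0},{"dx": 1.53,"dy": -1.3,"dz": 0,"ax": 0,"ay": 0,"az": 0},{"dx": 1.53,"dy": -1.3,"dz": 0,"ax": 0,"ay": 0,"az": 0},{"dx": 1.53,"dy": -1.3,"dz": 0,"ax": 0,"ay": 0,"az": 0},{"dx": 1.53,"dy": -1.3,"dz": 0,"ax": 0,"ay": 0,"az": 0},{"dx": 1.53,"dy": -1.3,"dz": 0,"ax": 0,"ay": 0,"az": 0}]}}

```text
clock: 16.23
tcp_pos: [0.5272, 0.1364, 0.0613]
tool_rot: [0.734, 0.679, -0.0, 0.001]
wrist_force: [-0.2, -6.3, 0.1]
opening: 0.271
finger_force: 59.6
```

```bash
python3 f.py
```

```text
t 16.23 tcp [0.5272 0.1364 0.0613] yaw 85.6 apex slicer mm [ -2.4 -57.1] F x,y,z [-3.83 -5.02  0.11]
[-4.08 -3.73 -0.24]
[-3.1  -3.91  0.95]
[-3.52 -4.13  0.25]
[-3.21 -4.2   1.66]
cheese top rect slicer [23.6 -9.6] [43.2 87.2] 0.6 91
```

Steady at about 3.5 N on the fence. I'll keep feeding.

>>> {"method": "apply_moves", "body": {"commands": [{"dx": 1.53,"dy": -1.29,"dz": 0,"ax": 0,"ay": 0,"az": 0},{"dx": 1.53,"dy": -1.29,"dz": 0,"ax": 0,"ay": 0,"az": 0},{"dx": 1.53,"dy": -1.29,"dz": 0,"ax": 0,"ay": 0,"az": 0},{"dx": 1.53,"dy": -1.29,"dz": 0,"ax": 0,"ay": 0,"az": 0},{"dx": 1.53,"dy": -1.29,"dz": 0,"ax": 0,"ay": 0,"az": 0},{"dx": 1.53,"dy": -1.29,"dz": 0,"ax": 0,"ay": 0,"az": 0},{"dx": 1.53,"dy": -1.29,"dz": 0,"ax": 0,"ay": 0,"az": 0},{"dx": 1.53,"dy": -1.29,"dz": 0,"ax": 0,"ay": 0,"az": 0},{"dx": 1.53,"dy": -1.29,"dz": 0,"ax": 0,"ay": 0,"az": 0},{"dx": 1.53,"dy": -1.29,"dz": 0,"ax": 0,"ay": 0,"az": 0}]}}

```text
clock: 17.73
tcp_pos: [0.5153, 0.1531, 0.0613]
tool_rot: [0.734, 0.679, -0.0, 0.001]
wrist_force: [-0.8, -5.0, 0.9]
opening: 0.272
finger_force: 59.6
```

```bash
python3 f.py
```

```text
t 17.73 tcp [0.5153 0.1531 0.0613] yaw 85.6 apex slicer mm [ -2.4 -36.7] F x,y,z [-3.57 -3.65  0.85]
[-3.28 -4.6   1.14]
[-3.65 -4.58  1.22]
[-3.67 -3.32  0.42]
[-3.74 -3.48  0.29]
cheese top rect slicer [23.7 10.7] [43.1 86.6] 0.1 90
```

>>> {"method": "apply_moves", "body": {"commands": [{"dx": 1.53,"dy": -1.29,"dz": 0,"ax": 0,"ay": 0,"az": 0},{"dx": 1.53,"dy": -1.29,"dz": 0,"ax": 0,"ay": 0,"az": 0},{"dx": 1.53,"dy": -1.29,"dz": 0,"ax": 0,"ay": 0,"az": 0},{"dx": 1.53,"dy": -1.29,"dz": 0,"ax": 0,"ay": 0,"az": 0},{"dx": 1.53,"dy": -1.29,"dz": 0,"ax": 0,"ay": 0,"az": 0},{"dx": 1.53,"dy": -1.29,"dz": 0,"ax": 0,"ay": 0,"az": 0},{"dx": 1.53,"dy": -1.29,"dz": 0,"ax": 0,"ay": 0,"az": 0},{"dx": 1.53,"dy": -1.29,"dz": 0,"ax": 0,"ay": 0,"az": 0},{"dx": 1.53,"dy": -1.29,"dz": 0,"ax": 0,"ay": 0,"az": 0},{"dx": 0,"dy": 0,"dz": 0,"ax": 0,"ay": 0,"az": 0}]}}

```text
clock: 19.23
tcp_pos: [0.5045, 0.1685, 0.0612]
tool_rot: [0.733, 0.68, -0.0, 0.0]
wrist_force: [0.9, -4.8, 0.6]
opening: 0.273
finger_force: 59.5
```

```bash
python3 f.py; python3 - <<'E'
import cv2,numpy as np
from workcell import ctrl
a=ctrl.camera("scene")[150:330,260:400];b=ctrl.camera("side")[190:310,225:385]
f=lambda i,s:cv2.resize(i,None,fx=s,fy=s,interpolation=cv2.INTER_CUBIC)
a=f(a,2.8);b=f(b,2.5);o=np.zeros((504,800,3),np.uint8);o[:a.shape[0],:a.shape[1]]=a;o[:b.shape[0],394:394+b.shape[1]]=b
cv2.imwrite('pics/c.png',o)
E
```

```text
t 19.23 tcp [0.5045 0.1685 0.0612] yaw 85.7 apex slicer mm [ -2.3 -17.8] F x,y,z [-2.08 -4.47  0.59]
[-3.71 -3.26  0.37]
[-2.86 -4.01  0.77]
[-3.43 -3.7   0.2 ]
[-3.62 -3.56  0.93]
cheese top rect slicer [23.7 19.9] [42.4 68.2] 0.1 73
```

View pics/c.png

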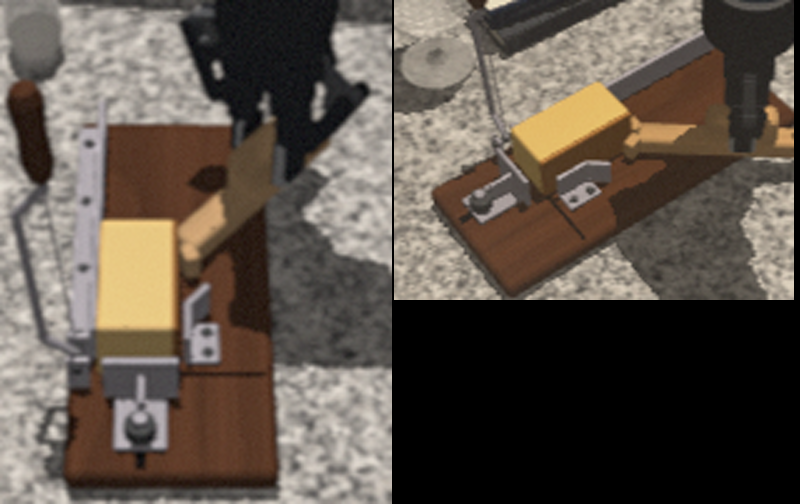

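The cheese is square on the fence with its front in the guide and a gap of some 10 mm to the stop, and the near prong is clear of the guide. I'll creep from here.

>>> {"method": "apply_moves", "body": {"commands": [{"dx": 0.77,"dy": -0.64,"dz": 0,"ax": 0,"ay": 0,"az": 0},{"dx": 0.77,"dy": -0.64,"dz": 0,"ax": 0,"ay": 0,"az": 0},{"dx": 0.77,"dy": -0.64,"dz": 0,"ax": 0,"ay": 0,"az": 0},{"dx": 0.77,"dy": -0.64,"dz": 0,"ax": 0,"ay": 0,"az": 0},{"dx": 0.77,"dy": -0.64,"dz": 0,"ax": 0,"ay": 0,"az": 0},{"dx": 0.77,"dy": -0.64,"dz": 0,"ax": 0,"ay": 0,"az": 0}]}}

```text
clock: 20.32
tcp_pos: [0.5011, 0.1732, 0.0612]
tool_rot: [0.733, 0.68, -0.0, 0.0]
wrist_force: [-0.3, -4.7, 1.1]
opening: 0.269
finger_force: 59.5
```

```bash
python3 f.py; python3 - <<'E'
from f import *
for p,z in [((309,267.9),.064),((310,277.9),.052)]:
    P=onz("scene",p,z)[:2]-S;print(P@ex,P@ey)
E
```

```text
t 20.32 tcp [0.5011 0.1732 0.0612] yaw 85.6 apex slicer mm [ -2.3 -12. ] F x,y,z [-2.99 -3.65  1.09]
[-3.32 -4.17  0.47]
[-2.64 -3.3  -0.03]
[-3.   -4.27 -0.22]
[-3.31 -4.79 -0.1 ]
cheese top rect slicer [23.5 23.1] [42.7 61.7] 0.1 70
0.02181839024081702 0.07838856726483444
0.020243802598782418 0.0893088926506286
```

>>> {"method": "apply_moves", "body": {"commands": [{"dx": 0.77,"dy": -0.64,"dz": 0,"ax": 0,"ay": 0,"az": 0},{"dx": 0.77,"dy": -0.64,"dz": 0,"ax": 0,"ay": 0,"az": 0},{"dx": 0.77,"dy": -0.64,"dz": 0,"ax": 0,"ay": 0,"az": 0}]}}

```text
clock: 20.95
tcp_pos: [0.4993, 0.1756, 0.0612]
tool_rot: [0.733, 0.68, -0.0, 0.0]
wrist_force: [0.6, -5.0, 0.1]
opening: 0.274
finger_force: 59.5
```

```bash
python3 f.py
```

```text
t 20.95 tcp [0.4993 0.1756 0.0612] yaw 85.6 apex slicer mm [-2.2 -9. ] F x,y,z [-2.44 -4.36  0.13]
[-3.15 -4.34 -0.48]
[-3.29 -3.95 -0.12]
[-2.92 -4.26  0.71]
[-2.98 -3.89 -0.01]
cheese top rect slicer [24. 24.] [58.5 43.7] 87.9 69
```

>>> {"method": "apply_moves", "body": {"commands": [{"dx": 0.38,"dy": -0.32,"dz": 0,"ax": 0,"ay": 0,"az": 0},{"dx": 0.38,"dy": -0.32,"dz": 0,"ax": 0,"ay": 0,"az": 0}]}}

```text
clock: 21.45
tcp_pos: [0.4988, 0.1764, 0.0612]
tool_rot: [0.733, 0.68, -0.0, 0.0]
wrist_force: [0.1, -5.6, 0.3]
opening: 0.275
finger_force: 59.5
```

```bash
python3 f.py
```

```text
t 21.45 tcp [0.4988 0.1764 0.0612] yaw 85.6 apex slicer mm [-2.3 -8.1] F x,y,z [-3.2  -4.57  0.34]
[-2.04 -4.28  0.74]
[-3.65 -5.32  0.29]
[-3.53 -4.69  0.52]
[-2.7  -4.1   0.79]
cheese top rect slicer [23.9 24.9] [42.6 59.1] 1.5 67
```

>>> {"method": "apply_moves", "body": {"commands": [{"dx": 0.38,"dy": -0.32,"dz": 0,"ax": 0,"ay": 0,"az": 0},{"dx": 0.38,"dy": -0.32,"dz": 0,"ax": 0,"ay": 0,"az": 0}]}}

```text
clock: 21.95
tcp_pos: [0.4981, 0.1773, 0.0612]
tool_rot: [0.733, 0.68, -0.0, 0.0]
wrist_force: [-0.6, -4.5, -0.4]
opening: 0.27
finger_force: 59.5
```

```bash
python3 f.py
```

```text
t 21.95 tcp [0.4981 0.1773 0.0612] yaw 85.6 apex slicer mm [-2.3 -7. ] F x,y,z [-3.17 -3.32 -0.39]
[-3.97 -3.43  0.24]
[-4.09 -3.01  0.63]
[-3.41 -3.39  0.55]
[-2.55 -3.73 -0.42]
cheese top rect slicer [23.4 25.5] [56.8 42.9] 89.7 66
```

>>> {"method": "apply_moves", "body": {"commands": [{"dx": 0.38,"dy": -0.32,"dz": 0,"ax": 0,"ay": 0,"az": 0},{"dx": 0,"dy": 0,"dz": 0,"ax": 0,"ay": 0,"az": 0}]}}

```text
clock: 22.45
tcp_pos: [0.4978, 0.1777, 0.0612]
tool_rot: [0.733, 0.68, -0.0, 0.0]
wrist_force: [-0.9, -5.5, 1.1]
opening: 0.271
finger_force: 59.5
```

```bash
python3 f.py
```

```text
t 22.45 tcp [0.4978 0.1777 0.0612] yaw 85.7 apex slicer mm [-2.3 -6.4] F x,y,z [-3.99 -3.92  1.14]
[-3.35 -4.63 -0.18]
[-2.12 -3.96  0.75]
[-3.67 -3.99  0.12]
[-3.33 -4.18  0.03]
cheese top rect slicer [23.7 25.6] [42.4 56.8] 0.1 64
```

>>> {"method": "apply_moves", "body": {"commands": [{"dx": 0.38,"dy": -0.32,"dz": 0,"ax": 0,"ay": 0,"az": 0},{"dx": 0,"dy": 0,"dz": 0,"ax": 0,"ay": 0,"az": 0}]}}

```text
clock: 22.95
tcp_pos: [0.4975, 0.1782, 0.0612]
tool_rot: [0.733, 0.68, -0.0, 0.0]
wrist_force: [-0.4, -5.4, -0.4]
opening: 0.271
finger_force: 59.5
```

```bash
python3 f.py
```

```text
t 22.95 tcp [0.4975 0.1782 0.0612] yaw 85.7 apex slicer mm [-2.2 -5.9] F x,y,z [-3.47 -4.15 -0.36]
[-2.86 -4.23  0.25]
[-4.25 -4.46  0.27]
[-4.03 -3.45 -1.04]
[-3.84 -4.59  0.37]
cheese top rect slicer [24.1 24.6] [56.8 43.7] 87.3 65
```

>>> {"method": "apply_moves", "body": {"commands": [{"dx": 0.38,"dy": -0.32,"dz": 0,"ax": 0,"ay": 0,"az": 0},{"dx": 0,"dy": 0,"dz": 0,"ax": 0,"ay": 0,"az": 0}]}}

```text
clock: 23.45
tcp_pos: [0.4972, 0.1786, 0.0612]
tool_rot: [0.733, 0.68, -0.0, 0.0]
wrist_force: [-0.6, -5.5, 0.8]
opening: 0.271
finger_force: 59.5
```

```bash
python3 f.py
```

```text
t 23.45 tcp [0.4972 0.1786 0.0612] yaw 85.7 apex slicer mm [-2.2 -5.4] F x,y,z [-3.69 -4.16  0.75]
[-2.65 -3.86 -0.67]
[-2.42 -3.27 -0.29]
[-2.73 -4.62 -0.33]
[-2.78 -3.22 -0.35]
cheese top rect slicer [24.  26.5] [43.1 55.2] 0.5 63
```

>>> {"method": "apply_moves", "body": {"commands": [{"dx": 0.38,"dy": -0.32,"dz": 0,"ax": 0,"ay": 0,"az": 0},{"dx": 0.38,"dy": -0.32,"dz": 0,"ax": 0,"ay": 0,"az": 0}]}}

```text
clock: 23.95
tcp_pos: [0.4971, 0.1786, 0.0613]
tool_rot: [0.734, 0.679, -0.0, 0.001]
wrist_force: [0.9, -6.7, -0.0]
opening: 0.273
finger_force: 59.6
```

```bash
python3 f.py; python3 - <<'E'
from f import *
im=ctrl.camera("scene");a=cv2.imread('pics/scene0.png')
for r in range(268,286):print(r,im[r,306:314].mean(0).round().astype(int),a[r,306:314].mean(0).round().astype(int))
E
```

```text
t 23.95 tcp [0.4971 0.1786 0.0613] yaw 85.6 apex slicer mm [-2.3 -5.3] F x,y,z [-3.17 -6.   -0.02]
[-4.19 -4.8   0.21]
[-3.23 -5.25  0.35]
[-3.68 -6.93 -0.02]
[-4.14 -4.68  0.71]
cheese top rect slicer [23.9 26.5] [43.4 55.2] 0.5 64
268 [134 205 234] [36 51 81]
269 [133 204 234] [35 50 80]
270 [134 206 235] [35 50 81]
271 [134 204 235] [34 50 80]
272 [121 183 221] [35 51 81]
273 [ 97 146 174] [35 51 82]
274 [ 65  99 119] [36 52 82]
275 [ 53  84 102] [33 50 81]
276 [ 57  87 105] [38 52 80]
277 [100 112 125] [ 96  97 113]
278 [161 157 164] [161 157 163]
279 [155 149 155] [148 143 149]
280 [97 94 97] [90 87 90]
281 [72 70 72] [66 64 66]
282 [74 72 75] [70 68 70]
283 [82 79 82] [77 74 76]
284 [98 95 98] [91 89 92]
285 [108 104 108] [100  98 102]
```

>>> {"method": "apply_moves", "body": {"commands": [{"dx": 0.38,"dy": -0.32,"dz": 0,"ax": 0,"ay": 0,"az": 0},{"dx": 0.38,"dy": -0.32,"dz": 0,"ax": 0,"ay": 0,"az": 0},{"dx": 0,"dy": 0,"dz": 0,"ax": 0,"ay": 0,"az": 0}]}}

```text
clock: 24.62
tcp_pos: [0.4969, 0.1787, 0.0613]
tool_rot: [0.734, 0.679, -0.0, 0.001]
wrist_force: [1.0, -6.4, 0.4]
opening: 0.272
finger_force: 59.6
```

```bash
python3 f.py; python3 - <<'E'
from f import *
im=ctrl.camera("scene")
for r in range(276,285):print(r,im[r,306:314].mean(0).round().astype(int))
E
```

```text
t 24.62 tcp [0.4969 0.1787 0.0613] yaw 85.6 apex slicer mm [-2.3 -5.2] F x,y,z [-2.98 -5.8   0.44]
[-3.76 -5.98 -0.26]
[-3.44 -5.84  0.38]
[-3.82 -5.59  1.89]
[-3.94 -7.55  0.55]
cheese top rect slicer [23.5 26.3] [55.2 42.7] 89.7 64
276 [ 57  87 105]
277 [100 112 124]
278 [162 157 164]
279 [156 150 155]
280 [96 93 97]
281 [71 69 72]
282 [74 71 74]
283 [82 80 83]
284 [97 94 98]
```

>>> {"method": "apply_moves", "body": {"commands": [{"dx": 0.38,"dy": -0.32,"dz": 0,"ax": 0,"ay": 0,"az": 0},{"dx": 0.38,"dy": -0.32,"dz": 0,"ax": 0,"ay": 0,"az": 0},{"dx": 0,"dy": 0,"dz": 0,"ax": 0,"ay": 0,"az": 0},{"dx": 0,"dy": 0,"dz": 0,"ax": 0,"ay": 0,"az": 0},{"dx": 0,"dy": 0,"dz": 0,"ax": 0,"ay": 0,"az": 0}]}}

```text
clock: 25.55
tcp_pos: [0.4968, 0.1788, 0.0614]
tool_rot: [0.734, 0.679, -0.0, 0.001]
wrist_force: [1.0, -8.0, -0.4]
opening: 0.273
finger_force: 59.6
```

```bash
python3 f.py
```

```text
t 25.55 tcp [0.4968 0.1788 0.0614] yaw 85.5 apex slicer mm [-2.3 -5.1] F x,y,z [-3.83 -7.07 -0.38]
[-3.35 -7.67  0.48]
[-4.63 -7.05  0.12]
[-4.04 -6.98  0.64]
[-3.24 -7.66  0.26]
cheese top rect slicer [23.5 26.4] [42.7 55.2] 0.1 65
```

>>> {"method": "apply_moves", "body": {"commands": [{"dx": -2,"dy": 0,"dz": 0,"ax": 0,"ay": 0,"az": 0},{"dx": -2,"dy": 0,"dz": 0,"ax": 0,"ay": 0,"az": 0},{"dx": -3,"dy": 0,"dz": 0,"ax": 0,"ay": 0,"az": 0},{"dx": -6,"dy": 0,"dz": 0,"ax": 0,"ay": 0,"az": 0},{"dx": -12,"dy": 0,"dz": 0,"ax": 0,"ay": 0,"az": 0},{"dx": -20,"dy": 0,"dz": 0,"ax": 0,"ay": 0,"az": 0},{"dx": -20,"dy": 0,"dz": -10,"ax": 0,"ay": 0,"az": 0},{"dx": -20,"dy": 0,"dz": -15,"ax": 0,"ay": 0,"az": 0},{"dx": -20,"dy": 0,"dz": -15,"ax": 0,"ay": 0,"az": 0},{"dx": 0,"dy": 0,"dz": 0,"ax": 0,"ay": 0,"az": 0}]}}

```text
clock: 27.05
tcp_pos: [0.4883, 0.0747, 0.1021]
tool_rot: [0.735, 0.679, 0.001, 0.001]
wrist_force: [0.6, 0.7, -1.5]
opening: 0.268
finger_force: 59.4
```

```bash
python3 f.py; python3 - <<'E'
from f import *
im=ctrl.camera("scene")
for r in range(271,283):print(r,im[r,306:314].mean(0).round().astype(int))
E
```

```text
t 27.05 tcp [0.4883 0.0747 0.1021] yaw 85.5 apex slicer mm [-69.9 -84.7] F x,y,z [ 0.93  0.2  -1.51]
[ 0.25  0.69 -1.8 ]
[-0.4  -0.15 -0.71]
[-0.48 -0.1  -1.29]
[-0.4  1.  -1.5]
cheese top rect slicer [22.3 26.1] [57.8 42.6] 88.8 67
271 [130 199 232]
272 [116 175 211]
273 [ 88 134 159]
274 [ 62  94 112]
275 [ 52  84 101]
276 [ 56  86 102]
277 [103 113 126]
278 [164 159 166]
279 [154 148 153]
280 [94 91 95]
281 [70 68 70]
282 [73 70 73]
```

>>> {"method": "apply_moves", "body": {"commands": [{"dx": -17.7,"dy": 17.5,"dz": 0,"ax": 0,"ay": 0,"az": 0},{"dx": -17.7,"dy": 17.5,"dz": 0,"ax": 0,"ay": 0,"az": 0},{"dx": 0,"dy": 0,"dz": 0,"ax": 0,"ay": 0,"az": -9.3},{"dx": 0,"dy": 0,"dz": 0,"ax": 0,"ay": 0,"az": -9.3},{"dx": 0,"dy": 0,"dz": 0,"ax": 0,"ay": 0,"az": -9.3},{"dx": 0,"dy": 0,"dz": 0,"ax": 0,"ay": 0,"az": -9.3},{"dx": 0,"dy": 0,"dz": 0,"ax": 0,"ay": 0,"az": -9.3},{"dx": 0,"dy": 0,"dz": 20,"ax": 0,"ay": 0,"az": 0},{"dx": 0,"dy": 0,"dz": 20,"ax": 0,"ay": 0,"az": 0},{"dx": 0,"dy": 0,"dz": 12,"ax": 0,"ay": 0,"az": 0},{"dx": 0,"dy": 0,"dz": 6,"ax": 0,"ay": 0,"az": 0},{"dx": 0,"dy": 0,"dz": 0,"ax": 0,"ay": 0,"az": 0}]}}

```text
clock: 28.85
tcp_pos: [0.5194, 0.0389, 0.0427]
tool_rot: [0.405, 0.914, -0.0, -0.001]
wrist_force: [-0.9, 0.4, -1.0]
opening: 0.271
finger_force: 59.4
```

```bash
python3 f.py
```

```text
t 28.85 tcp [0.5194 0.0389 0.0427] yaw 132.2 apex slicer mm [-131.5 -111.9] F x,y,z [-0.51  0.84 -1.04]
[ 0.06  0.3  -0.41]
[ 0.15  0.13 -0.04]
[-0.03 -0.01 -1.76]
[-0.11 -0.43 -1.28]
cheese top rect slicer [22.3 26.1] [57.8 42.6] 88.8 67
```

Down until it touches, release, then retreat straight up.

>>> {"method": "apply_moves", "body": {"commands": [{"dx": 0,"dy": 0,"dz": 2.5,"ax": 0,"ay": 0,"az": 0},{"dx": 0,"dy": 0,"dz": 1.5,"ax": 0,"ay": 0,"az": 0},{"dx": 0,"dy": 0,"dz": 0.7,"ax": 0,"ay": 0,"az": 0},{"dx": 0,"dy": 0,"dz": 0,"ax": 0,"ay": 0,"az": 0}]}}

```text
clock: 29.6
tcp_pos: [0.5197, 0.0388, 0.0385]
tool_rot: [0.405, 0.914, -0.0, -0.0]
wrist_force: [-0.0, -0.7, -1.1]
opening: 0.272
finger_force: 59.4
```

>>> {"method": "apply_moves", "body": {"commands": [{"dx": 0,"dy": 0,"dz": 0,"ax": 0,"ay": 0,"az": 0},{"dx": 0,"dy": 0,"dz": 0,"ax": 0,"ay": 0,"az": 0},{"dx": 0,"dy": 0,"dz": 0,"ax": 0,"ay": 0,"az": 0},{"dx": 0,"dy": 0,"dz": 0,"ax": 0,"ay": 0,"az": 0},{"dx": 0,"dy": 0,"dz": 0,"ax": 0,"ay": 0,"az": 0},{"dx": 0,"dy": 0,"dz": 0,"ax": 0,"ay": 0,"az": 0},{"dx": 0,"dy": 0,"dz": 0,"ax": 0,"ay": 0,"az": 0}], "gripper": 80}}

```text
clock: 30.48
tcp_pos: [0.5198, 0.0388, 0.0386]
tool_rot: [0.405, 0.914, -0.0, -0.0]
wrist_force: [0.5, -0.1, -0.6]
opening: 0.942
finger_force: 0.0
```

>>> {"method": "apply_moves", "body": {"commands": [{"dx": 0,"dy": 0,"dz": -5,"ax": 0,"ay": 0,"az": 0},{"dx": 0,"dy": 0,"dz": -15,"ax": 0,"ay": 0,"az": 0},{"dx": 0,"dy": 0,"dz": -25,"ax": 0,"ay": 0,"az": 0},{"dx": 0,"dy": 0,"dz": -30,"ax": 0,"ay": 0,"az": 0},{"dx": 0,"dy": 0,"dz": -30,"ax": 0,"ay": 0,"az": 0},{"dx": 0,"dy": 0,"dz": -30,"ax": 0,"ay": 0,"az": 0},{"dx": 0,"dy": -30,"dz": -20,"ax": 0,"ay": 0,"az": 0},{"dx": 0,"dy": -40,"dz": 0,"ax": 0,"ay": 0,"az": 0},{"dx": 0,"dy": -40,"dz": 0,"ax": 0,"ay": 0,"az": 0},{"dx": 0,"dy": 0,"dz": 0,"ax": 0,"ay": 0,"az": 0}]}}

```text
clock: 31.72
tcp_pos: [0.4359, -0.0375, 0.194]
tool_rot: [0.407, 0.913, -0.001, 0.0]
wrist_force: [0.4, 0.1, -0.3]
opening: 0.937
finger_force: 0.0
```

```bash
python3 f.py; python3 - <<'E'
import cv2,numpy as np
from workcell import ctrl
a=ctrl.camera("scene")[150:330,255:425];b=ctrl.camera("side")[180:310,225:465]
f=lambda i,s:cv2.resize(i,None,fx=s,fy=s,interpolation=cv2.INTER_CUBIC)
a=f(a,2);b=f(b,1.9);o=np.zeros((360,800,3),np.uint8);o[:a.shape[0],:a.shape[1]]=a;o[:b.shape[0],342:342+b.shape[1]]=b
cv2.imwrite('pics/d.png',o)
E
```

```text
t 31.73 tcp [ 0.4359 -0.0375  0.194 ] yaw 131.9 apex slicer mm [-243.5 -125.2] F x,y,z [ 0.41 -0.2  -0.29]
[ 0.62  0.22 -0.49]
[ 0.12 -0.53  0.63]
[ 0.82  0.23 -0.05]
[ 1.05  0.31 -0.09]
cheese top rect slicer [23.  26.1] [57.8 41.2] 88.8 65
```

View pics/d.png

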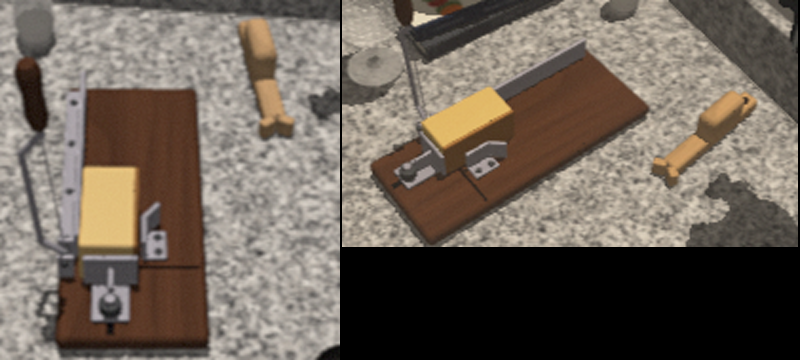

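The cheese at (108,210) is flush with the fence and against the stop. The stick lies flat on the worktop at (265,80), the bow is raised and everything else stands where it was.

```bash
python3 -c "
from workcell import ctrl
print(ctrl.finish_job())"
```

```text
the job is handed in; nothing more can be done
None
```

The job is handed in at about 32 s: the cheese is square on the fence and against the stop, which shows no shift in the scene camera, and the stick lies flat on the worktop; no verdict was returned.

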